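Close up the tool chest before dusty carving

ROBOT

A 6-joint arm with a two-finger parallel gripper is mounted at the origin on the work surface. World frame = base frame: x ahead of the robot, y to its left, z up, the work surface at z = 0. Lengths are in mm, angles in rad, forces in N, time in s.
With the tool pointing down it reaches from about 300 to 875 mm from the base axis. Payload 6.4 kg.
Tool frame: the origin (TCP) lies midway between the tips of the shut fingers; the grasp point (between the pads) lies 19 mm behind it; y points along the fingers, x is the direction in which the jaws open and shut, and the axes are right-handed (so a half turn about y gives the same grasp; the last joint's range is limited). The gripper opens to 85 mm and grips with 20 to 120 N. Pads are 22 mm wide; open, the fingers measure 114 mm over their backs; the gripper's body (76 mm by 85 mm) begins 54 mm behind the grasp point. The pads swing forward as they close: fully open they stand 13 mm farther back than shut.
Start: joints at [-1.47, 0.181, 1.607, -0, 1.354, -0.206], TCP at [173.672, -548.16, 201.488] pointing down, gripper open.
Joint ranges: [-2.99, 2.99], [-0.89, 2.07], [0.3, 2.58], [-1.14, 4.28], [0, 2.63], [-3.12, 3.12]. Speed limits (rad/s): [2.57, 2.57, 3.01, 3.14, 3.14, 3.14].

INTERFACE

Orientations are given as a 3x3 rotation matrix whose columns are the frame's x, y, z axes.
In Python, from cell import env gives the robot as it stands.
- The arm moves only by the tool apply_moves, never from a script. Its argument "deltas" is a list of rows, each a list of 6 numbers: the shift along the tool's x, y, z in mm, then the turn, a rotation vector about the tool's x, y, z in degrees. In form: [[tx, ty, tz, rx, ry, rz], ...]. A call has exactly 8 rows; each row shifts and turns the commanded pose from where the row before left it, along the tool's axes as they then stand; what a row does not reach is not made up. A row lasts 1/12 s, in which the tool goes at most 41.7 mm and 7.16 degrees, less where a joint would pass 70% of its speed; a pose out of reach is approached as far as the arm can. A call is refused whole if a number of a shift passes 41.7 or a number of a turn 7.16, either way. A call with a gripper value outside its range is refused whole. "grip" is the opening, from 0 (shut) to 1 (fully open), set as the call begins (left out, the last holds). The fingers move at their own pace and stop on an object; "newtons" is the grip in N (left out, the last holds). Time passes only in rows, so rows that do not move let the fingers close, or fill a call up. It gives the time, the measured TCP pose, the force and the opening at its end, in the units of the state.
- env.observe(): the state, without advancing time (a new reading comes with each control period).
- env.snapshot(name): name is "side" or "top"; returns the picture (480x640x3 uint8, red, green, blue); there is no depth.
- env.get_calibration(name): a dict with "K" (3x3 intrinsics, pixels), "pose" (4x4, takes a point from camera to world coordinates). Camera axes: x right, y down, z forward; pixel columns grow to the right and rows downward; lengths in mm; the calibration is good to about 2 mm. A picture is of the moment at which its call begins. get_calibration takes no time and is no camera call.
- env.job_done(): hands the job in, once; it reports no verdict.
Trained networks look in the newest picture that a camera, given by its name, has taken for a name from the list of things; names that differ only in an ending like _2 or _b are one class to them, and where a whole thing is asked for, a point or a joint stands for the part that bears it (a point fixed in the world has none). Each returns a list of dicts, best first, with "confidence" (0 to 1); they miss things now and then, are a little off and sometimes report something else, mostly with a low value. They report only what shows in the picture. A call takes as long as a camera call.
- env.recognise(camera, thing): "box" ([left, top, right, bottom] in pixels, round what is visible of it).
The state is a dict: "time": time; "joints": joint angles; "qvel": joint speeds; "tau": joint torques, N m; "eef_pos": TCP position; "orientation": TCP orientation; "ft_force": force on the tool from outside, world axes, zero at the start; "torque": the same for the moment, N m; "width": finger opening in mm.
Only numpy, scipy, OpenCV 4.12 (cv2) and the standard library are available. Lean on these libraries where they do the work, as an engineer would, in place of code of your own. Each camera call takes 0.05 s, during which the arm holds its last target. There are 200 camera calls.

TASK

Carving is about to raise stone dust at this bench, so close up the steel tool chest: with the fingertips, push the two small drawers that stand open fully home and push the raised lid down until it lies flat on the chest, slamming none of them. Everything is done by pushing: do not lift the lid or pull a drawer out, and leave the carvings, mallet, chisels, brush and pencil where they are.

Things in the scene. Friction and masses are not known exactly. Their poses are not given: they have to be found in the camera images.
- chest: Green steel tool chest, fixed on the bench, 360 wide (y) x 212 deep (x) x 180 tall with its lid shut. Origin: centre of its underside, on the bench top; x points to its back, y to its left end seen from the robot, z up. Its front faces -x: shut drawer fronts lie at x = -0.112. The carcass top, an open tray under the lid, is at z = 0.155; two latches on the rail over the drawers stand 7 mm proud
- drawer_left (a joint): How far the small upper drawer on the +y side is out, m: 0 shut (front flush with the chest), grows as it comes out along the chest's -x, at most 0.12. Slides stiffly (2.5 N) and stays where it is left; there is no catch or spring
- drawer_right (a joint): The same for the small upper drawer on the -y side
- drawer_bottom (a joint): The same for the one wide drawer below both small ones; it starts shut
- drawer_left_front (a point): Centre of the front face of the left small drawer, moves with it. Front 175 wide x 45 high (z 0.073 to 0.118 in the chest's frame), upright and facing the chest's -x; shut, this point is at (-0.112, 0.0895, 0.0955) in the chest's frame. A pull lip along the whole top edge of the front stands 10 mm proud of it and is 13 mm high
- drawer_right_front (a point): The same for the right small drawer; shut, at (-0.112, -0.0895, 0.0955) in the chest's frame
- drawer_bottom_front (a point): The same for the wide bottom drawer: front 354 wide x 53 high; shut, at (-0.112, 0, 0.0435) in the chest's frame
- lid (a joint): Opening angle of the lid, rad: 0 shut and lying flat on the chest, grows as its front edge goes up and back. Its stiff friction hinge holds it at any angle; it takes 2 to 6 N near the front edge, square to the lid, to push it down
- lid_hinge (a point): Middle of the hinge line along the back top edge of the chest, at (0.100, 0, 0.155) in the chest's frame; the line runs along the chest's y
- lid_edge (a point): Middle of the lid's outer front edge, moves with it. The lid is a shallow pan 364 wide, 212 from hinge to front edge and 25 high: its flat outer face lies 25 mm outside the hinge line, and this point is the front end of that face. Shut, it is at (-0.112, 0, 0.180) in the chest's frame
- head_large: Loose carved stone head, 160 tall, 100 across, standing to the left of the chest; origin under its centre
- head_small: Loose carved stone head, 100 tall, 66 across, standing close to the chest's left end; origin under its centre
- mallet: Loose carver's round mallet, wooden, standing on its head close to the chest's right end: head 100 across and 125 tall, handle straight up to 245; origin under its centre
- chisel_flat: Loose flat stone chisel lying on the bench before the chest, 207 long (along its x), 24 wide, 12 high; origin near its middle on the bench top
- chisel_point: Loose point chisel lying on the bench before the chest, 207 long (along its x), 14 wide, 12 high; origin near its middle on the bench top
- brush: Loose flat dusting brush lying on the bench before the chest, 189 long (along its x), 58 wide, 22 high; origin near its middle on the bench top
- pencil: Loose blue pencil lying on the bench to the right, 178 long (along its x), 7 thick; origin at its middle on the bench top

How it is judged (in metres and radians):
At the end, for the whole second after the job is handed in: All three drawers are within 4 mm of fully shut and the lid is within 0.03 rad (6 mm at its front edge) of lying flat; the carvings, mallet, chisels, brush and pencil are within 20 mm of where they started (value of joint each of drawer_left, drawer_right, drawer_bottom below 0.004 m and value of joint lid below 0.03 rad and distance of each of head_large, head_small, mallet, chisel_flat, chisel_point, brush, pencil from where it was at the start of the episode below 0.02 m); the robot touches nothing.
It fails at once if the lid is lifted (opened at over 0.3 rad/s, or beyond 1.1 rad) (value of joint lid above 1.1 rad or (velocity of joint lid above 0.3 rad/s and value of joint lid above 0.06 rad)).
It fails at once if the lid is slammed (faster than 2.5 rad/s, about half a metre a second at its front edge) (velocity of joint lid below -2.5 rad/s).
It fails at once if a drawer is slammed (pushed in faster than 0.5 m/s) (velocity of joint any of drawer_left, drawer_right below -0.5 m/s).
It fails at once if a drawer is pulled (drawn out at over 0.06 m/s, a small one beyond 90 mm, or the bottom one beyond 10 mm) (value of joint any of drawer_left, drawer_right above 0.09 m or value of joint drawer_bottom above 0.01 m or (velocity of joint drawer_left above 0.06 m/s and value of joint drawer_left above 0.008 m) or (velocity of joint drawer_right above 0.06 m/s and value of joint drawer_right above 0.008 m)).
It fails at once if a carving, the mallet, a chisel, the brush or the pencil is moved or lifted by more than 20 mm (distance of any of head_large, head_small, mallet, chisel_flat, chisel_point, brush, pencil from where it was at the start of the episode above 0.02 m).
It also fails if it takes over 58 s, if anything falls off the work surface, if the arm or the gripper's body presses on something with over 40 N, if the wrist force passes 120 N, or if a joint passes its speed limit or range.

## Working session

There is one attempt and no reset: what is moved stays moved. The work goes in short steps, Python scripts to look and compute and a tool call to move; the robot and the scene stay as the last step left them, time stands still between calls to the robot, and variables do not carry over. Pictures are saved under pics/ and viewed, about 8 in all and at most 12, crops included, and the job is handed in when it is done.

Besides the shell and the picture viewer there is one more tool, called after "Call:" as name(argument=value, ...), one argument or row to a line, values as JSON. apply_moves: Moves the arm, as the interface text tells. Its arguments: {"type":"object","properties":{"deltas":{"type":"array"},"grip":{"type":"number"},"newtons":{"type":"number"}},"required":["deltas"]}

```bash
mkdir -p pics; python3 - <<'E'
from cell import env
import cv2,numpy as np
for n in("side","top"):
    im=env.snapshot(n); cv2.imwrite(f"pics/{n}0.png",im[...,::-1])
    c=env.get_calibration(n); print(n,np.round(c["K"],1).tolist(),np.round(c["pose"],3).tolist())
    for t in("chest","drawer_left_front","drawer_right_front","lid_edge","mallet","head_small"):
        r=env.recognise(n,t); print(t,[(np.round(d["box"]).tolist(),round(d["confidence"],2)) for d in r[:2]])
o=env.observe();print(o)
E
```

```text
side [[610.6, 0.0, 314.9], [0.0, 610.6, 241.7], [0.0, 0.0, 1.0]] [[-0.817, -0.415, 0.401, -60.138], [-0.577, 0.563, -0.592, 908.91], [0.02, -0.715, -0.699, 1203.41], [0.0, 0.0, 0.0, 1.0]]
chest [([237.0, 104.0, 398.0, 281.0], 0.93)]
drawer_left_front [([298.0, 219.0, 362.0, 271.0], 0.56)]
drawer_right_front [([342.0, 188.0, 394.0, 228.0], 0.91)]
lid_edge [([233.0, 103.0, 364.0, 210.0], 0.77), ([299.0, 261.0, 313.0, 277.0], 0.74)]
mallet [([350.0, 116.0, 383.0, 171.0], 0.63)]
head_small [([238.0, 252.0, 260.0, 290.0], 0.85), ([298.0, 264.0, 314.0, 280.0], 0.45)]
top [[477.2, 0.0, 322.1], [0.0, 477.2, 235.8], [0.0, 0.0, 1.0]] [[0.009, -0.995, 0.104, 449.278], [-1.0, -0.009, -0.001, 7.31], [0.002, -0.104, -0.995, 1358.844], [0.0, 0.0, 0.0, 1.0]]
chest [([306.0, 147.0, 478.0, 270.0], 0.71)]
drawer_left_front [([309.0, 241.0, 377.0, 270.0], 0.57), ([503.0, 296.0, 521.0, 355.0], 0.41)]
drawer_right_front [([376.0, 251.0, 442.0, 269.0], 0.93)]
lid_edge [([309.0, 150.0, 479.0, 206.0], 0.85)]
mallet [([450.0, 191.0, 500.0, 228.0], 0.86)]
head_small [([271.0, 193.0, 295.0, 215.0], 0.65)]
{'time': 0.7, 'joints': array([-1.47029072e+00,  1.80745102e-01,  1.60698254e+00, -6.93381226e-06,
        1.35380759e+00, -2.06286429e-01]), 'qvel': array([ 0.00100653, -0.00091608, -0.00087348,  0.00201697, -0.0011664 ,
        0.00121445]), 'tau': array([-9.57451375e-04, -4.44716084e+01, -3.51616931e+01, -4.11472838e-04,
        6.56355187e-04, -7.03448649e-06]), 'eef_pos': array([ 173.6756581 , -548.17122091,  201.52780541]), 'orientation': array([[ 3.02003447e-01, -9.75524242e-07,  9.53306833e-01],
       [-9.53306832e-01, -5.78116125e-05,  3.02003446e-01],
       [ 5.48175935e-05, -9.99999998e-01, -1.83892802e-05]]), 'ft_force': array([ 0.47194738, -0.34352152, -0.72051296]), 'torque': array([ 0.02325262,  0.00507836, -0.04902249]), 'width': 85.22132674668141}
```

View pics/side0.png

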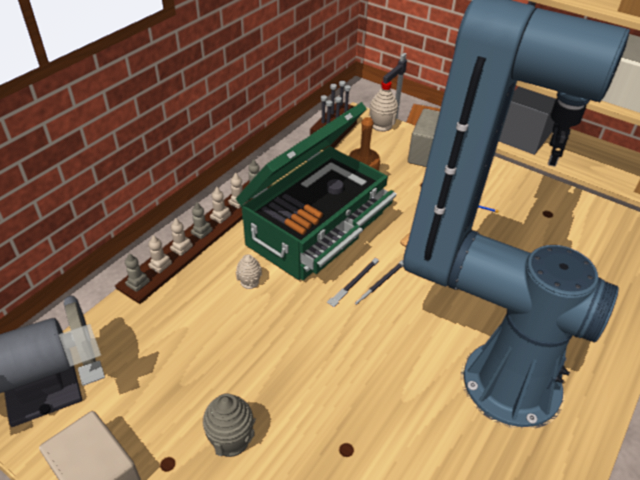

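View pics/top0.png

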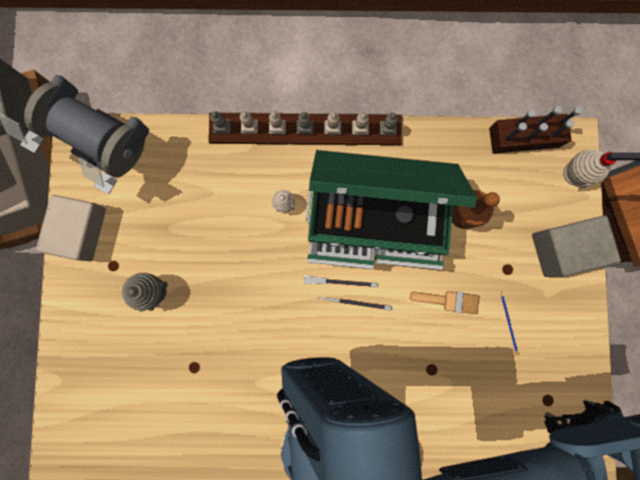

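The side view shows the chest at about (237-398, 104-281), lid raised and both upper drawers out. The top view shows it at (306-478, 147-270), with the chisels and brush in front at rows 275-312. I'll enlarge both.

```bash
python3 - <<'E'
import cv2
a=cv2.imread("pics/side0.png")[95:290,225:410]; cv2.imwrite("pics/sc.png",cv2.resize(a,None,fx=3,fy=3,interpolation=cv2.INTER_CUBIC))
a=cv2.imread("pics/top0.png")[145:325,295:510]; cv2.imwrite("pics/tc.png",cv2.resize(a,None,fx=3,fy=3,interpolation=cv2.INTER_CUBIC))
E
```

```text
(no output)
```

View pics/sc.png

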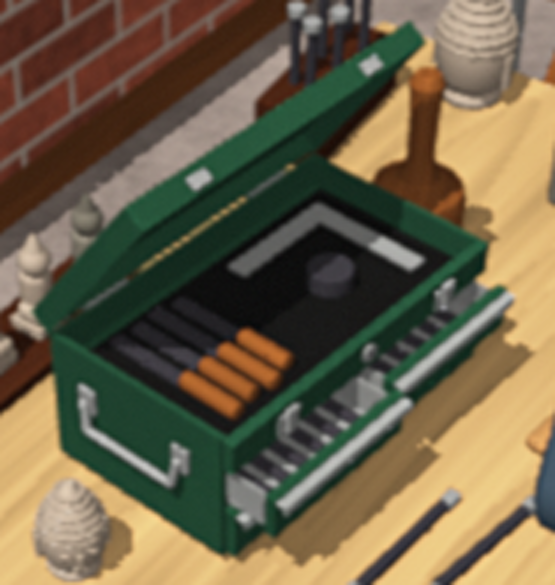

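View pics/tc.png

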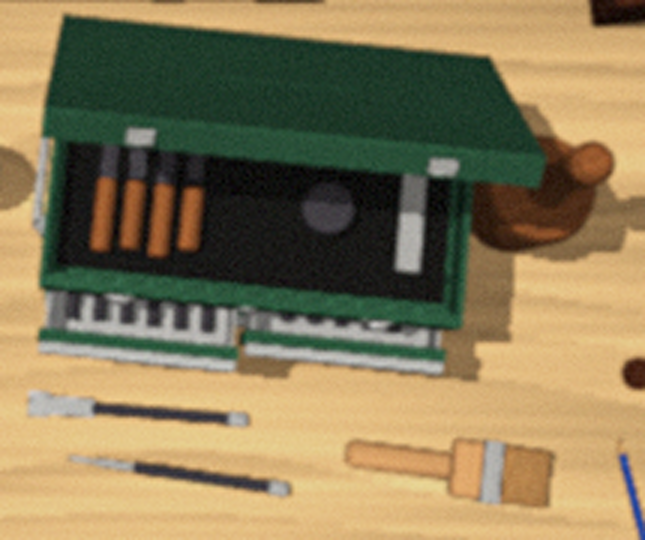

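The crops give clear corners for the carcass rim, the lid's front edge and the pull lips. I'll fit the chest pose and joints to them.

```bash
cat >fit.py <<'E'
from cell import env
import numpy as np
from scipy.optimize import least_squares
C={n:env.get_calibration(n) for n in("side","top")}
def proj(n,P):
    T=np.linalg.inv(C[n]["pose"]); p=T[:3,:3]@P+T[:3,3]; q=C[n]["K"]@p; return q[:2]/q[2]
def world(v,P):
    c,s=np.cos(v[2]),np.sin(v[2]); return np.array([v[0]+c*P[0]-s*P[1],v[1]+s*P[0]+c*P[1],P[2]])
def lid(a,y,r=212,h=25): # r toward front, h outer
    return [100-r*np.cos(a)+h*np.sin(a),y,155+r*np.sin(a)+h*np.cos(a)]
S=lambda x,y:(225+x/3,95+y/3)
T=lambda x,y:(295+x/3,145+y/3)
def model(v):
    X,Y,th,l,r,a,f=v
    return [("side",S(228,440),[f,180,155]),("side",S(487,243),[f,-180,155]),("side",S(57,335),[100,180,155]),("side",S(228,552),[f,180,0]),("side",S(65,450),[100,180,0]),
    ("side",S(130,212),lid(a,182)),("side",S(412,25),lid(a,-182)),
    ("top",T(45,287),[f,180,155]),("top",T(462,327),[f,-180,155]),
    ("top",T(47,108),lid(a,182)),("top",T(541,157),lid(a,-182)),("top",T(65,15),lid(a,182,0)),("top",T(490,58),lid(a,-182,0)),
    ("top",T(40,351),[-122-l,177,105]),("top",T(237,369),[-122-l,2,105]),("top",T(245,355),[-122-r,-2,105]),("top",T(443,372),[-122-r,-177,105]),
    ("side",S(280,503),[-122-l,177,118]),("side",S(410,400),[-122-l,2,118]),("side",S(400,385),[-122-r,-2,118]),("side",S(512,293),[-122-r,-177,118])]
def res(v): return np.concatenate([proj(n,world(v,P))-uv for n,uv,P in model(v)])
if __name__=="__main__":
    s=least_squares(res,[650,-100,-.05,50,50,.8,-106],loss="soft_l1",x_scale=[10,10,.1,10,10,.1,5])
    v=s.x;print(np.round(v,3));print(np.round(res(v).reshape(-1,2),1).tolist())
    for t,p in dict(lf=[-112-v[3],89.5,95.5],rf=[-112-v[4],-89.5,95.5],lfs=[-112,89.5,95.5],rfs=[-112,-89.5,95.5],lidL=lid(v[5],182),lidM=lid(v[5],0),hinge=[100,0,155]).items(): print(t,np.round(world(v,p)))
E
python3 fit.py
```

```text
[ 6.56309e+02 -1.47436e+02 -9.20000e-02  3.92870e+01  2.41930e+01
  9.57000e-01 -1.07485e+02]
[[0.7, 0.6], [0.1, -1.5], [-2.0, -1.5], [0.4, 5.4], [-1.2, 2.3], [-1.1, -2.2], [0.3, -2.0], [-1.9, -1.5], [0.7, -0.4], [-0.8, 1.4], [2.2, 1.8], [-0.2, 0.2], [0.2, 0.0], [-0.7, -0.6], [-0.1, 0.2], [-0.7, -0.7], [-0.3, 0.4], [0.5, -0.1], [0.4, -1.9], [0.1, -0.3], [1.0, -1.4]]
lf [514. -44.  96.]
rf [ 512. -224.   96.]
lfs [553. -48.  96.]
rfs [ 537. -226.   96.]
lidL [671.  34. 343.]
lidM [ 655. -147.  343.]
hinge [ 756. -157.  155.]
```

Call:
apply_moves(
  deltas=[
    [0, 0, 0, 0, 5.7, 0],
    [0, 0, 0, 0, 5.7, 0],
    [0, 0, 0, 0, 5.7, 0],
    [0, 0, 0, 0, 5.8, 0],
    [0, 0, 0, 7.1, 0, 0],
    [0, 0, 0, 7.1, 0, 0],
    [0, 0, 0, 7.1, 0, 0],
    [0, 0, 0, 7.1, 0, 0],
  ],
  grip=0,
)

```text
time: 1.37
eef_pos: [173.8, -549.3, 203.3]
orientation: [[-0.093, 0.478, 0.873], [-0.996, -0.049, -0.079], [0.005, -0.877, 0.48]]
ft_force: [0.8, 0.4, -1.3]
width: 0.1
```

```bash
cat >go.py <<'E'
# usage: go.py x y z [tilt]  (chest frame mm, tilt deg) -> remaining shift/turn in tool axes
from cell import env
import numpy as np,sys
from scipy.spatial.transform import Rotation as R
V=(656.3,-147.4,-.092)
c,s=np.cos(V[2]),np.sin(V[2]); Q=np.array([[c,-s,0],[s,c,0],[0,0,1.]])
o=env.observe(); O=o["orientation"]; p=o["eef_pos"]
print("t",round(o["time"],2),"chest",np.round(Q.T@(p-[V[0],V[1],0]),1),"F chest",np.round(Q.T@o["ft_force"],1),"joints",np.round(o["joints"],2))
print("axes in chest (cols)",np.round(Q.T@O,2).tolist(),"w",round(o["width"],1))
a=list(map(float,sys.argv[1:]))
for i in range(0,len(a)//3*3,3):
    t=Q@np.array(a[i:i+3])+[V[0],V[1],0]; print("target",a[i:i+3],"tool shift",np.round(O.T@(t-p),1)); p=t
if len(a)%3==1:
    G=Q@np.array([[0,0,1],[-1,0,0],[0,-1,0.]])@R.from_euler("x",a[-1],degrees=True).as_matrix()
    print("turn",np.round(np.degrees(R.from_matrix(O.T@G).as_rotvec()),1))
E
python3 go.py -220 -89.5 150  -190 -89.5 92  -127 -89.5 92 30
```

```text
t 1.37 chest [-443.5 -444.5  203.3] F chest [ 0.7  0.4 -1.3] joints [-1.78  0.13  1.76  0.51  1.35 -0.26]
axes in chest (cols) [[-0.0, 0.48, 0.88], [-1.0, -0.0, 0.0], [0.0, -0.88, 0.48]] w 0.1
target [-220.0, -89.5, 150.0] tool shift [-355.4  152.5  171. ]
target [-190.0, -89.5, 92.0] tool shift [-0.3 65.3 -1.6]
target [-127.0, -89.5, 92.0] tool shift [-0.  30.3 55.3]
turn [1.3 0.1 0.3]
```

Call:
apply_moves(
  deltas=[
    [-25, 0, 16, 0, 0, 0],
    [-25, 0, 16, 0, 0, 0],
    [-25, 0, 16, 0, 0, 0],
    [-25, 0, 16, 0, 0, 0],
    [-25, 8, 16, 0, 0, 0],
    [-25, 8, 16, 0, 0, 0],
    [-25, 8, 16, 0, 0, 0],
    [-25, 8, 16, 0, 0, 0],
  ],
)

```text
time: 2.03
eef_pos: [320.1, -359.9, 234.5]
orientation: [[-0.093, 0.474, 0.876], [-0.996, -0.045, -0.082], [0.001, -0.88, 0.476]]
ft_force: [1.0, -0.1, 0.5]
width: -0.2
```

Call:
apply_moves(
  deltas=[
    [-25, 18, 10, 0, 0, 0],
    [-25, 18, 10, 0, 0, 0],
    [-25, 18, 10, 0, 0, 0],
    [-25, 18, 10, 0, 0, 0],
    [-25, 18, 3, 0, 0, 0],
    [-25, 18, 0, 0, 0, 0],
    [-5, 13, 0, 1.3, 0, 0],
    [0, 0, 0, 0, 0, 0],
  ],
)

```text
time: 2.7
eef_pos: [428.3, -211.5, 145.4]
orientation: [[-0.089, 0.492, 0.866], [-0.996, -0.041, -0.079], [-0.004, -0.87, 0.493]]
ft_force: [-0.6, 0.4, -0.1]
width: -0.1
```

```bash
python3 go.py -190 -89.5 92  -151 -89.5 92 -127 -89.5 92 30
```

```text
t 2.7 chest [-221.1  -84.7  145.4] F chest [-0.6  0.3 -0.1] joints [-1.03 -0.32  2.29  0.53  0.92  0.36]
axes in chest (cols) [[0.0, 0.49, 0.87], [-1.0, 0.0, 0.0], [-0.0, -0.87, 0.49]] w -0.1
target [-190.0, -89.5, 92.0] tool shift [ 5.  61.8  0.7]
target [-151.0, -89.5, 92.0] tool shift [ 0.1 19.2 33.9]
target [-127.0, -89.5, 92.0] tool shift [ 0.1 11.8 20.9]
turn [ 0.4  0.  -0.3]
```

Call:
apply_moves(
  deltas=[
    [1, 16, 0, 0, 0, 0],
    [1, 16, 0, 0, 0, 0],
    [1, 16, 0, 0, 0, 0],
    [2, 14, 1, 0, 0, 0],
    [0, 5, 8.7, 0, 0, 0],
    [0, 5, 8.7, 0, 0, 0],
    [0, 0, 0, 0, 0, 0],
    [0, 0, 0, 0, 0, 0],
  ],
)

```text
time: 3.37
eef_pos: [480.7, -225.9, 96.1]
orientation: [[-0.092, 0.494, 0.864], [-0.996, -0.047, -0.079], [0.001, -0.868, 0.496]]
ft_force: [-0.1, 0.1, 0.2]
width: -0.2
```

```bash
python3 go.py -151 -89.5 92 -127 -89.5 92; python3 - <<'E'
from cell import env
import cv2
im=env.snapshot("side")[95:290,225:440,::-1]; cv2.imwrite("pics/s1.png",cv2.resize(im,None,fx=3,fy=3,interpolation=cv2.INTER_CUBIC))
E
```

```text
t 3.37 chest [-167.7  -94.3   96.1] F chest [-0.1  0.1  0.2] joints [-0.92 -0.07  2.22  0.59  0.71  0.35]
axes in chest (cols) [[-0.0, 0.5, 0.87], [-1.0, -0.0, 0.0], [0.0, -0.87, 0.5]] w -0.2
target [-151.0, -89.5, 92.0] tool shift [-4.8 11.8 12.5]
target [-127.0, -89.5, 92.0] tool shift [-0.  11.9 20.8]
```

View pics/s1.png

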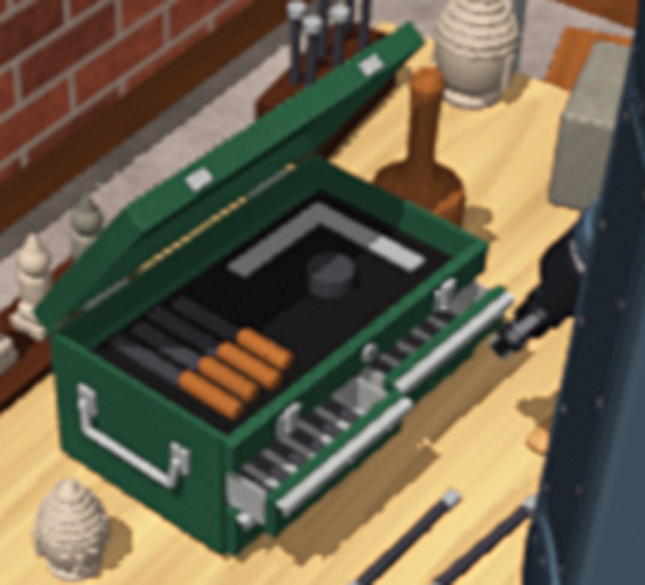

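The fingertip is at crop (505, 345), just in front of the right drawer's lip. Pushing now.

Call:
apply_moves(
  deltas=[
    [-4, 3.5, -2, 0, 0, 0],
    [0, 3, 5.2, 0, 0, 0],
    [0, 3, 5.2, 0, 0, 0],
    [0, 3, 5.2, 0, 0, 0],
    [0, 3, 5.2, 0, 0, 0],
    [0, 3, 5.2, 0, 0, 0],
    [0, 2, 3.5, 0, 0, 0],
    [0, 0, 0, 0, 0, 0],
  ],
)

```text
time: 4.08
eef_pos: [515.0, -224.5, 90.8]
orientation: [[-0.092, 0.494, 0.865], [-0.996, -0.046, -0.08], [0.0, -0.868, 0.496]]
ft_force: [0.5, -0.4, -0.7]
width: 0.0
```

```bash
python3 go.py -127 -89.5 92
```

```text
t 4.08 chest [-133.7  -89.7   90.8] F chest [ 0.5 -0.3 -0.7] joints [-0.84  0.01  2.15  0.58  0.67  0.42]
axes in chest (cols) [[-0.0, 0.5, 0.87], [-1.0, -0.0, -0.0], [0.0, -0.87, 0.5]] w 0.0
target [-127.0, -89.5, 92.0] tool shift [-0.2  2.2  6.4]
```

Call:
apply_moves(
  deltas=[
    [0, 1, 2, 0, 0, 0],
    [0, 1, 1.7, 0, 0, 0],
    [0, 1, 1.7, 0, 0, 0],
    [0, 1, 1.7, 0, 0, 0],
    [0, 1, 1.7, 0, 0, 0],
    [0, 0, 0, 0, 0, 0],
    [0, 0, 0, 0, 0, 0],
    [0, 0, 0, 0, 0, 0],
  ],
)

```text
time: 4.75
eef_pos: [524.2, -225.4, 90.7]
orientation: [[-0.093, 0.494, 0.865], [-0.996, -0.046, -0.081], [0.0, -0.869, 0.496]]
ft_force: [-0.2, -1.1, 0.3]
width: 0.1
```

```bash
python3 go.py; python3 - <<'E'
from cell import env
import cv2,numpy as np
im=env.snapshot("side")[95:290,225:440,::-1]; cv2.imwrite("pics/s2.png",cv2.resize(im,None,fx=3,fy=3,interpolation=cv2.INTER_CUBIC))
E
```

```text
t 4.75 chest [-124.3  -89.8   90.7] F chest [-0.1 -1.1  0.3] joints [-0.83  0.03  2.13  0.57  0.66  0.43]
axes in chest (cols) [[-0.0, 0.5, 0.87], [-1.0, -0.0, -0.0], [0.0, -0.87, 0.5]] w 0.1
```

View pics/s2.png

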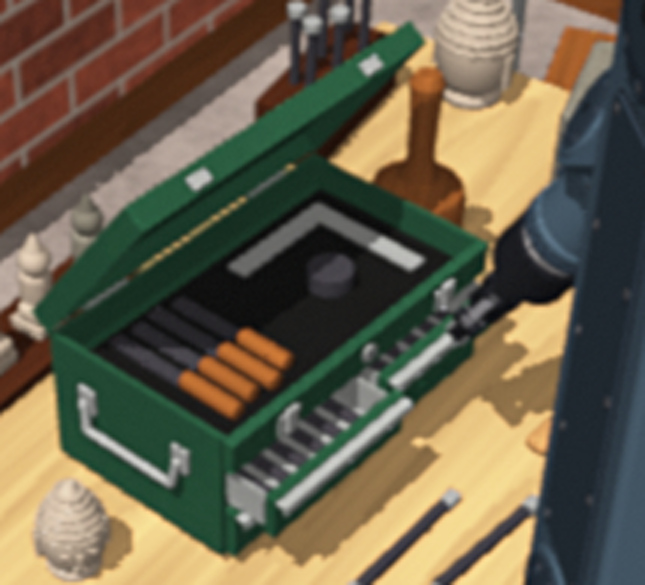

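The right drawer is moving in but still shows its dark interior at crop (420, 335). The fingertip is on the lip at (465, 325). I'll carry on gently.

Call:
apply_moves(
  deltas=[
    [0, 1.5, 2.6, 0, 0, 0],
    [0, 1.5, 2.6, 0, 0, 0],
    [0, 1.5, 2.6, 0, 0, 0],
    [0, 1, 1.7, 0, 0, 0],
    [0, 1, 1.7, 0, 0, 0],
    [0, 0, 0, 0, 0, 0],
    [0, 0, 0, 0, 0, 0],
    [0, 0, 0, 0, 0, 0],
  ],
)

```text
time: 5.47
eef_pos: [537.1, -226.4, 90.5]
orientation: [[-0.093, 0.493, 0.865], [-0.996, -0.046, -0.081], [-0.0, -0.869, 0.496]]
ft_force: [-0.5, -0.5, 1.0]
width: -0.2
```

```bash
python3 go.py
```

```text
t 5.47 chest [-111.4  -89.7   90.5] F chest [-0.5 -0.5  1. ] joints [-0.81  0.06  2.1   0.56  0.65  0.46]
axes in chest (cols) [[-0.0, 0.5, 0.87], [-1.0, -0.0, -0.0], [-0.0, -0.87, 0.5]] w -0.2
```

Call:
apply_moves(
  deltas=[
    [0, 1, 1.7, 0, 0, 0],
    [0, 1, 1.7, 0, 0, 0],
    [0, 1, 1.7, 0, 0, 0],
    [0, 0, 0, 0, 0, 0],
    [0, 0, 0, 0, 0, 0],
    [0, 0, 0, 0, 0, 0],
    [0, 0, 0, 0, 0, 0],
    [0, 0, 0, 0, 0, 0],
  ],
)

```text
time: 6.13
eef_pos: [542.9, -227.0, 90.5]
orientation: [[-0.093, 0.493, 0.865], [-0.996, -0.046, -0.081], [-0.0, -0.869, 0.495]]
ft_force: [-0.4, 0.0, -0.0]
width: 0.1
```

```bash
python3 go.py; python3 - <<'E'
from cell import env
import cv2,numpy as np
im=env.snapshot("side")[170:240,290:410,::-1]; a=cv2.resize(im,None,fx=5,fy=5,interpolation=cv2.INTER_CUBIC)
im=env.snapshot("top")[215:280,300:460,::-1]; b=cv2.resize(im,(600,244),interpolation=cv2.INTER_CUBIC)
cv2.imwrite("pics/s3.png",np.vstack([a,b]))
E
```

```text
t 6.13 chest [-105.6  -89.7   90.5] F chest [-0.4 -0.  -0. ] joints [-0.8   0.07  2.09  0.56  0.65  0.47]
axes in chest (cols) [[-0.0, 0.5, 0.87], [-1.0, -0.0, -0.0], [-0.0, -0.87, 0.5]] w 0.1
```

View pics/s3.png

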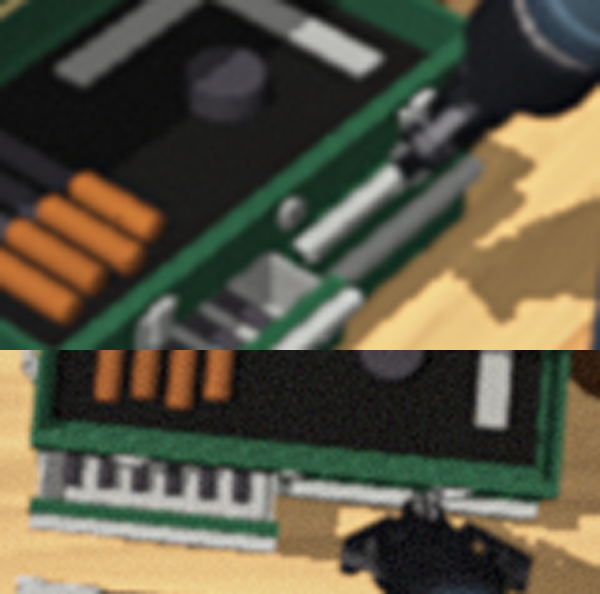

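The right lip now sits almost against the rail (top half: row 490-510, columns 285-540). There's no end-stop force yet, so I'll push on in small steps.

Call:
apply_moves(
  deltas=[
    [0, 1, 1.7, 0, 0, 0],
    [0, 1, 1.7, 0, 0, 0],
    [0, 1, 1.7, 0, 0, 0],
    [0, 0, 0, 0, 0, 0],
    [0, 0, 0, 0, 0, 0],
    [0, 0, 0, 0, 0, 0],
    [0, 0, 0, 0, 0, 0],
    [0, 0, 0, 0, 0, 0],
  ],
)

```text
time: 6.9
eef_pos: [546.0, -227.2, 89.9]
orientation: [[-0.09, 0.489, 0.867], [-0.996, -0.045, -0.079], [0.0, -0.871, 0.491]]
ft_force: [-38.0, 3.2, 27.2]
width: 0.1
```

```bash
python3 go.py
```

```text
t 6.9 chest [-102.5  -89.6   89.9] F chest [-38.1  -0.3  27.2] joints [-0.79  0.08  2.08  0.55  0.65  0.48]
axes in chest (cols) [[0.0, 0.49, 0.87], [-1.0, 0.0, 0.0], [0.0, -0.87, 0.49]] w 0.1
```

The push met a firm 38 N stop, so the drawer is home. Next I'll back off and go to the left drawer.

Call:
apply_moves(
  deltas=[
    [0, -3, -5, 0, 0, 0],
    [0, -7, -12, 0, 0, 0],
    [0, -10, -17, 0, 0, 0],
    [0, -10, -17, 0, 0, 0],
    [0, -6, -10, 0, 0, 0],
    [-20, 0, 0, 0, 0, 0],
    [-40, 0, 0, 0, 0, 0],
    [-40, 0, 0, 0, 0, 0],
  ],
)

```text
time: 7.57
eef_pos: [487.8, -122.2, 92.1]
orientation: [[-0.097, 0.494, 0.864], [-0.995, -0.049, -0.084], [0.0, -0.868, 0.497]]
ft_force: [0.4, 1.4, -0.4]
width: -0.2
```

Call:
apply_moves(
  deltas=[
    [-40, 0, 0, 0, 0, 0],
    [-39, 0, 0, 0, 0, 0],
    [0, 5, 8.7, 0, 0, 0],
    [0, 3, 5.2, 0, 0, 0],
    [0, 3, 5.2, 0, 0, 0],
    [0, 3, 5.2, 0, 0, 0],
    [0, 0, 0, 0, 0, 0],
    [0, 0, 0, 0, 0, 0],
  ],
)

```text
time: 8.23
eef_pos: [523.1, -47.0, 91.2]
orientation: [[-0.095, 0.493, 0.865], [-0.995, -0.047, -0.083], [0.0, -0.869, 0.495]]
ft_force: [-0.1, -0.3, -0.2]
width: 0.2
```

```bash
python3 go.py -110 89.5 91 30
```

```text
t 8.23 chest [-141.9   87.7   91.2] F chest [-0.1 -0.3 -0.2] joints [-0.43 -0.12  2.27  0.33  0.52  0.99]
axes in chest (cols) [[-0.0, 0.5, 0.87], [-1.0, -0.0, -0.0], [0.0, -0.87, 0.5]] w 0.2
target [-110.0, 89.5, 91.0] tool shift [-1.9 16.  27.6]
turn [ 0.3 -0.2  0.1]
```

Call:
apply_moves(
  deltas=[
    [0, 2, 3.5, 0, 0, 0],
    [0, 2, 3.5, 0, 0, 0],
    [0, 2, 3.5, 0, 0, 0],
    [0, 2, 3.5, 0, 0, 0],
    [0, 2, 3.5, 0, 0, 0],
    [0, 2, 3.5, 0, 0, 0],
    [0, 2, 3.5, 0, 0, 0],
    [0, 2, 3.5, 0, 0, 0],
  ],
)

```text
time: 8.9
eef_pos: [555.5, -48.5, 91.4]
orientation: [[-0.093, 0.493, 0.865], [-0.996, -0.046, -0.08], [0.0, -0.869, 0.496]]
ft_force: [-3.1, -1.4, 1.9]
width: -0.2
```

Call:
apply_moves(
  deltas=[
    [0, 1, 1.7, 0, 0, 0],
    [0, 1, 1.7, 0, 0, 0],
    [0, 1, 1.7, 0, 0, 0],
    [0, 0.5, 0.9, 0, 0, 0],
    [0, 0, 0, 0, 0, 0],
    [0, 0, 0, 0, 0, 0],
    [0, 0, 0, 0, 0, 0],
    [0, 0, 0, 0, 0, 0],
  ],
)

```text
time: 9.57
eef_pos: [562.0, -49.0, 91.4]
orientation: [[-0.093, 0.494, 0.865], [-0.996, -0.046, -0.081], [-0.0, -0.868, 0.496]]
ft_force: [-0.7, -0.8, 3.4]
width: -0.1
```

```bash
python3 go.py
```

```text
t 9.57 chest [-102.9   89.3   91.4] F chest [-0.6 -0.9  3.4] joints [-0.39 -0.02  2.18  0.31  0.5   1.04]
axes in chest (cols) [[-0.0, 0.5, 0.87], [-1.0, -0.0, -0.0], [-0.0, -0.87, 0.5]] w -0.1
```

Call:
apply_moves(
  deltas=[
    [0, 1, 1.7, 0, 0, 0],
    [0, 0.5, 0.9, 0, 0, 0],
    [0, 0.5, 0.9, 0, 0, 0],
    [0, 0, 0, 0, 0, 0],
    [0, 0, 0, 0, 0, 0],
    [0, 0, 0, 0, 0, 0],
    [0, 0, 0, 0, 0, 0],
    [0, 0, 0, 0, 0, 0],
  ],
)

```text
time: 10.23
eef_pos: [562.8, -48.9, 90.9]
orientation: [[-0.091, 0.489, 0.868], [-0.996, -0.045, -0.079], [0.0, -0.871, 0.491]]
ft_force: [-45.9, -3.2, 40.4]
width: -0.1
```

```bash
python3 go.py
```

```text
t 10.23 chest [-102.2   89.5   90.9] F chest [-45.4  -7.5  40.4] joints [-0.39 -0.01  2.17  0.3   0.51  1.04]
axes in chest (cols) [[0.0, 0.49, 0.87], [-1.0, 0.0, 0.0], [0.0, -0.87, 0.49]] w -0.1
```

It stopped at the same depth, firmly. Backing off and looking at both fronts.

Call:
apply_moves(
  deltas=[
    [0, -3, -5, 0, 0, 0],
    [0, -7, -12, 0, 0, 0],
    [0, -10, -17, 0, 0, 0],
    [0, -10, -17, 0, 0, 0],
    [0, -30, 0, 0, 0, 0],
    [0, -40, 0, 0, 0, 0],
    [0, -40, 10, 0, 0, 0],
    [0, -40, 10, 0, 0, 0],
  ],
)

```text
time: 10.9
eef_pos: [448.3, -37.7, 232.5]
orientation: [[-0.093, 0.491, 0.866], [-0.996, -0.045, -0.081], [-0.001, -0.87, 0.493]]
ft_force: [1.9, -1.0, 0.2]
width: 0.2
```

```bash
python3 go.py; python3 - <<'E'
from cell import env
import cv2,numpy as np
im=env.snapshot("side")[100:285,230:400,::-1]; a=cv2.resize(im,(540,588),interpolation=cv2.INTER_CUBIC)
cv2.imwrite("pics/s4.png",a)
im=env.snapshot("top")[145:275,300:500,::-1]; cv2.imwrite("pics/t4.png",cv2.resize(im,(800,520),interpolation=cv2.INTER_CUBIC))
E
```

```text
t 10.9 chest [-217.2   90.1  232.5] F chest [ 2.  -0.8  0.2] joints [-0.52 -0.61  2.28  0.24  1.01  1.07]
axes in chest (cols) [[-0.0, 0.49, 0.87], [-1.0, 0.0, -0.0], [-0.0, -0.87, 0.49]] w 0.2
```

View pics/t4.png

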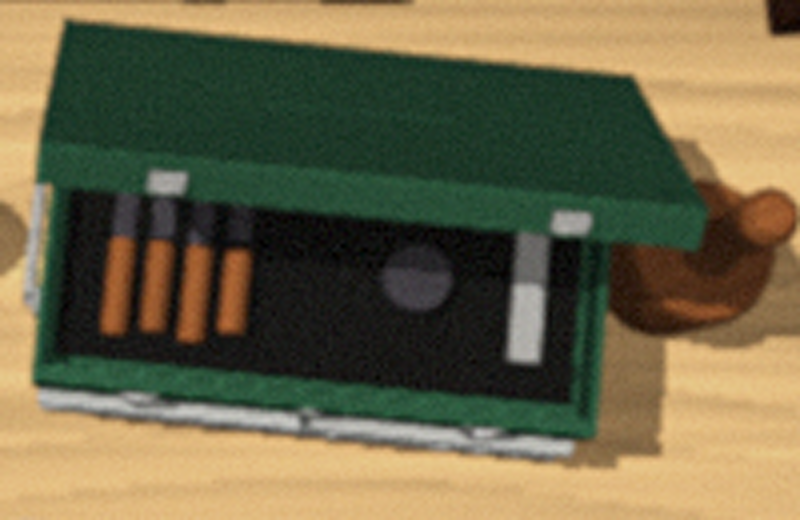

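Both lips now lie in one line flush with the rail, from (38, 400) to (575, 450) in the crop. Refitting the chest with l = r = 0 for the lid approach.

```bash
python3 - <<'E'
from fit import *
U=lambda x,y:(300+x/4,145+y/4)
def mod(w):
    v=[*w[:3],0,0,w[3],w[4]]; a=w[3]; f=w[4]
    return v,[("top",U(38,408),[-122,177,105]),("top",U(575,456),[-122,-177,105]),("top",U(33,385),[f,180,155]),("top",U(597,437),[f,-180,155]),
    ("top",U(43,142),lid(a,182)),("top",U(706,206),lid(a,-182)),("top",U(67,20),lid(a,182,0)),("top",U(632,76),lid(a,-182,0)),
    ("side",S(130,212),lid(a,182)),("side",S(412,25),lid(a,-182)),("side",S(228,440),[f,180,155]),("side",S(487,243),[f,-180,155]),("side",S(57,335),[100,180,155])]
def r2(w):
    v,m=mod(w); return np.concatenate([proj(n,world(v,P))-uv for n,uv,P in m])
s=least_squares(r2,[656,-147,-.09,.95,-107],x_scale=[10,10,.1,.1,5]);print(np.round(s.x,3),np.round(r2(s.x).reshape(-1,2),1).tolist())
E
```

```text
[ 6.57020e+02 -1.47050e+02 -8.70000e-02  9.57000e-01 -1.09817e+02] [[-0.3, -0.3], [-0.5, 0.6], [-0.2, -1.0], [0.5, -0.4], [-1.1, 2.0], [0.9, 1.9], [-0.8, 0.3], [0.2, -0.3], [-1.1, -2.0], [-0.3, -2.2], [1.5, 1.1], [0.3, -1.4], [-2.2, -1.2]]
```

The fit agrees with the first one, but the contact depth (TCP at -102) suggests a bias of about 10 mm. I'll check the fingertip's projection in both views.

```bash
python3 - <<'E'
from fit import *
import cv2
p=env.observe()["eef_pos"]; out=[]
for n in("side","top"):
    im=env.snapshot(n)[...,::-1].copy(); u=proj(n,p); print(n,np.round(u,1)); x,y=int(u[0]),int(u[1])
    c=cv2.resize(im[y-45:y+45,x-45:x+45],(396,396),interpolation=cv2.INTER_CUBIC); k=int((u[0]-x+45)*4.4),int((u[1]-y+45)*4.4)
    cv2.drawMarker(c,k,(0,0,255),cv2.MARKER_CROSS,16,1); out.append(c)
cv2.imwrite("pics/tip.png",np.hstack(out))
E
```

```text
side [361.1 216.6]
top [341.5 284.2]
```

View pics/tip.png

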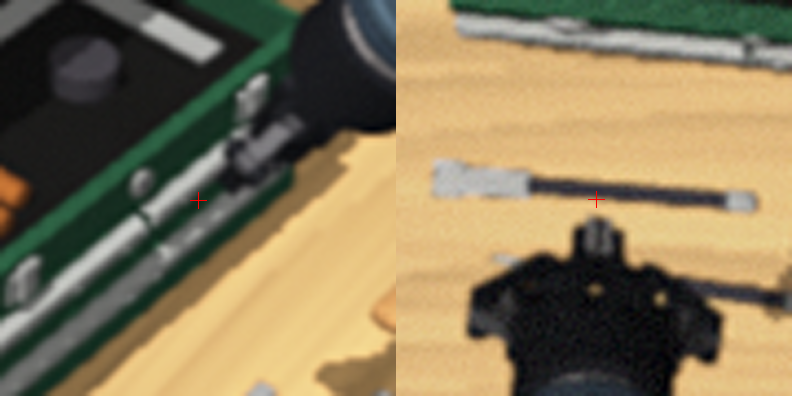

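```bash
python3 - <<'E'
from fit import *
o=env.observe();p=o["eef_pos"]
d={"side":proj("side",p)+np.array([35,-28])/4.4,"top":proj("top",p)+np.array([2,22])/4.4}
s=least_squares(lambda q:np.concatenate([proj(n,q)-d[n] for n in d]),p)
print(np.round(s.x-p,1),np.round(o["orientation"].T@(s.x-p),1),s.fun.round(2))
E
```

```text
[-14.3  -1.6  26.9] [  3.  -30.3   1.2] [-1.51 -0.1   0.72  1.3 ]
```

The visible tip sits about 25-30 mm short of the reported TCP along the fingers, which explains the contact depth. I'll allow for that at the lid, and check by picture before touching it. First, up and a less tilted tool.

Call:
apply_moves(
  deltas=[
    [0, -30, 15, -5, 0, 0],
    [0, -35, 15, -5, 0, 0],
    [0, -35, 12, -5, 0, 0],
    [0, -35, 10, -5, 0, 0],
    [0, -35, 6, 0, 0, 0],
    [10, -20, 6, 0, 0, 0],
    [30, 0, 6, 0, 0, 0],
    [35, 0, 6, 0, 0, 0],
  ],
)

```text
time: 11.77
eef_pos: [456.2, -114.0, 434.9]
orientation: [[-0.088, 0.167, 0.982], [-0.996, -0.014, -0.087], [-0.001, -0.986, 0.168]]
ft_force: [0.9, -0.5, -0.2]
width: -0.2
```

```bash
sed -i 's/^V=.*/V=(657,-147,-.088)/' go.py; python3 go.py 45 0 430  45 0 312 10
```

```text
t 11.77 chest [-202.9   15.3  434.9] F chest [ 0.9 -0.4 -0.2] joints [-0.56 -0.29  1.61  0.08  1.67  1.12]
axes in chest (cols) [[-0.0, 0.17, 0.99], [-1.0, 0.0, -0.0], [-0.0, -0.99, 0.17]] w -0.2
target [45.0, 0.0, 430.0] tool shift [ 15.2  46.4 243.6]
target [45.0, 0.0, 312.0] tool shift [ 1.000e-01  1.163e+02 -1.980e+01]
turn [ 0.3 -0.  -0.1]
```

Forward over the lid edge, then partway down behind it.

Call:
apply_moves(
  deltas=[
    [2, 6, 34, 0, 0, 0],
    [2, 6, 35, 0, 0, 0],
    [2, 6, 35, 0, 0, 0],
    [2, 6, 35, 0, 0, 0],
    [2, 6, 35, 0, 0, 0],
    [2, 6, 35, 0, 0, 0],
    [2, 6, 25, 0, 0, 0],
    [1, 4, 10, 0, 0, 0],
  ],
)

```text
time: 12.43
eef_pos: [703.5, -152.4, 424.7]
orientation: [[-0.092, 0.161, 0.983], [-0.996, -0.012, -0.091], [-0.003, -0.987, 0.162]]
ft_force: [0.9, -0.1, -0.0]
width: 0.3
```

Call:
apply_moves(
  deltas=[
    [0, 17, -3, 0, 0, 0],
    [0, 17, -3, 0, 0, 0],
    [0, 17, -3, 0, 0, 0],
    [0, 17, -3, 0, 0, 0],
    [0, 14, -2, 0, 0, 0],
    [0, 0, 0, 0, 0, 0],
    [0, 0, 0, 0, 0, 0],
    [0, 0, 0, 0, 0, 0],
  ],
)

```text
time: 13.1
eef_pos: [701.1, -152.2, 347.2]
orientation: [[-0.092, 0.167, 0.982], [-0.996, -0.015, -0.091], [-0.001, -0.986, 0.167]]
ft_force: [-0.2, 0.4, 0.9]
width: 0.0
```

```bash
python3 go.py 45 0 312 10; python3 - <<'E'
from cell import env
import cv2,numpy as np
im=env.snapshot("side")[60:240,225:420,::-1]; a=cv2.resize(im,(400,369),interpolation=cv2.INTER_CUBIC)
im=env.snapshot("top")[110:280,300:480,::-1]; b=cv2.resize(im,(390,369),interpolation=cv2.INTER_CUBIC)
cv2.imwrite("pics/s5.png",np.hstack([a,b]))
E
```

```text
t 13.1 chest [ 44.4  -1.3 347.2] F chest [-0.2  0.3  0.9] joints [-0.4   0.3   1.19  0.05  1.5   1.26]
axes in chest (cols) [[-0.0, 0.17, 0.99], [-1.0, -0.0, -0.0], [-0.0, -0.99, 0.17]] w 0.0
target [45.0, 0.0, 312.0] tool shift [-1.3 34.8 -5.3]
turn [ 0.4 -0.3  0. ]
```

View pics/s5.png

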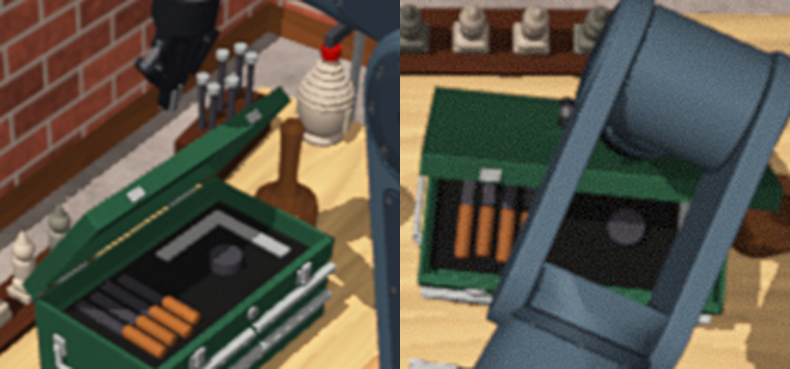

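The side crop shows the tip at (170, 103), above and behind the lid's front edge (about (200, 140)). Working out the tip offset again at this tilt.

```bash
python3 - <<'E'
from fit import *
o=env.observe();p=o["eef_pos"];y=o["orientation"][:,1]
for d in (0,10,20,30,40): print(d,np.round(proj("side",p-d*y),1))
print("lid mid edge",np.round(proj("side",world([657,-147,-.088],lid(.957,0))),1))
E
```

```text
0 [304.1 120.9]
10 [304.6 117.8]
20 [305.2 114.7]
30 [305.7 111.5]
40 [306.3 108.3]
lid mid edge [317.8 130.3]
```

The tip is consistently 30 mm short along the tool's y. Lowering behind the lid, then approaching its outer face.

Call:
apply_moves(
  deltas=[
    [0, 12, -2, 0, 0, 0],
    [0, 12, -3, 0, 0, 0],
    [0, 12, -3, 0, 0, 0],
    [0, 1.5, -3, 0, 0, 0],
    [0, 1.5, -3, 0, 0, 0],
    [0, 1.5, -3, 0, 0, 0],
    [0, 1.5, -3, 0, 0, 0],
    [0, 0, 0, 0, 0, 0],
  ],
)

```text
time: 13.87
eef_pos: [687.9, -151.2, 303.5]
orientation: [[-0.093, 0.168, 0.981], [-0.996, -0.016, -0.091], [0.0, -0.986, 0.169]]
ft_force: [0.1, 0.2, -1.1]
width: -0.2
```

Call:
apply_moves(
  deltas=[
    [0, 1.5, -3, 0, 0, 0],
    [0, 1.5, -3, 0, 0, 0],
    [0, 1.5, -3, 0, 0, 0],
    [0, 1.5, -3, 0, 0, 0],
    [0, 1.5, -3, 0, 0, 0],
    [0, 1.5, -3, 0, 0, 0],
    [0, 1.5, -3, 0, 0, 0],
    [0, 1.5, -3, 0, 0, 0],
  ],
)

```text
time: 14.53
eef_pos: [667.8, -149.5, 289.5]
orientation: [[-0.093, 0.172, 0.981], [-0.996, -0.017, -0.091], [0.001, -0.985, 0.173]]
ft_force: [1.4, -0.5, 5.7]
width: -0.2
```

```bash
python3 go.py -7 0 276  -35 0 251  -57 0 221 -73 0 187 -82 0 150
```

```text
t 14.53 chest [ 10.9  -1.5 289.5] F chest [ 1.4 -0.4  5.7] joints [-0.42  0.24  1.38  0.06  1.37  1.23]
axes in chest (cols) [[-0.0, 0.17, 0.98], [-1.0, -0.0, -0.0], [0.0, -0.98, 0.17]] w -0.2
target [-7.0, 0.0, 276.0] tool shift [ -1.5  10.2 -20. ]
target [-35.0, 0.0, 251.0] tool shift [  0.1  19.8 -31.9]
target [-57.0, 0.0, 221.0] tool shift [  0.1  25.7 -26.9]
target [-73.0, 0.0, 187.0] tool shift [  0.   30.7 -21.6]
target [-82.0, 0.0, 150.0] tool shift [ -0.   34.9 -15.3]
```

Contact at about 6 N. Now I'll follow the arc down.

Call:
apply_moves(
  deltas=[
    [0, 2.6, -5, 0, 0, 0],
    [0, 2.6, -5, 0, 0, 0],
    [0, 2.6, -5, 0, 0, 0],
    [0, 2.6, -5, 0, 0, 0],
    [0, 4, -6.4, 0, 0, 0],
    [0, 4, -6.4, 0, 0, 0],
    [0, 4, -6.4, 0, 0, 0],
    [0, 4, -6.4, 0, 0, 0],
  ],
)

```text
time: 15.2
eef_pos: [626.9, -145.7, 254.1]
orientation: [[-0.093, 0.17, 0.981], [-0.996, -0.017, -0.091], [0.001, -0.985, 0.171]]
ft_force: [3.6, -0.3, 1.4]
width: -0.2
```

Call:
apply_moves(
  deltas=[
    [0, 4, -6.4, 0, 0, 0],
    [0, 5, -5.4, 0, 0, 0],
    [0, 5, -5.4, 0, 0, 0],
    [0, 5, -5.4, 0, 0, 0],
    [0, 5, -5.4, 0, 0, 0],
    [0, 5, -5.4, 0, 0, 0],
    [0, 6, -4.3, 0, 0, 0],
    [0, 6, -4.3, 0, 0, 0],
  ],
)

```text
time: 15.87
eef_pos: [591.5, -142.1, 205.5]
orientation: [[-0.093, 0.167, 0.982], [-0.996, -0.015, -0.091], [-0.0, -0.986, 0.168]]
ft_force: [2.8, -0.4, 2.3]
width: 0.2
```

```bash
python3 go.py  -73 0 187 -82 0 150
```

```text
t 15.87 chest [-65.6  -0.9 205.5] F chest [ 2.8 -0.1  2.3] joints [-0.47  0.13  1.67  0.07  1.19  1.18]
axes in chest (cols) [[-0.0, 0.17, 0.99], [-1.0, -0.0, -0.0], [-0.0, -0.99, 0.17]] w 0.2
target [-73.0, 0.0, 187.0] tool shift [ -0.8  17.  -10.4]
target [-82.0, 0.0, 150.0] tool shift [  0.   35.  -15.1]
```

Call:
apply_moves(
  deltas=[
    [0, 6, -3, 0, 0, 0],
    [0, 6, -3, 0, 0, 0],
    [0, 6, -3, 0, 0, 0],
    [0, 6, -2.5, 0, 0, 0],
    [0, 6, -2, 0, 0, 0],
    [0, 6, -1.5, 0, 0, 0],
    [0, 4, -1, 0, 0, 0],
    [0, 0, 0, 0, 0, 0],
  ],
)

```text
time: 16.53
eef_pos: [582.5, -141.1, 162.5]
orientation: [[-0.093, 0.166, 0.982], [-0.996, -0.015, -0.092], [-0.001, -0.986, 0.167]]
ft_force: [0.3, 0.4, 0.5]
width: 0.1
```

```bash
python3 go.py
```

```text
t 16.53 chest [-74.7  -0.7 162.5] F chest [0.3 0.5 0.5] joints [-0.47  0.15  1.73  0.07  1.1   1.16]
axes in chest (cols) [[-0.0, 0.17, 0.99], [-1.0, -0.0, -0.01], [-0.0, -0.99, 0.17]] w 0.1
```

Now press gently straight down until it stops.

Call:
apply_moves(
  deltas=[
    [0, 3, 0, 0, 0, 0],
    [0, 3, 0, 0, 0, 0],
    [0, 2, 0, 0, 0, 0],
    [0, 2, 0, 0, 0, 0],
    [0, 0, 0, 0, 0, 0],
    [0, 0, 0, 0, 0, 0],
    [0, 0, 0, 0, 0, 0],
    [0, 0, 0, 0, 0, 0],
  ],
)

```text
time: 17.2
eef_pos: [584.8, -141.5, 154.1]
orientation: [[-0.093, 0.168, 0.981], [-0.996, -0.016, -0.091], [-0.0, -0.986, 0.169]]
ft_force: [0.6, -0.5, -0.2]
width: 0.0
```

```bash
python3 go.py
```

```text
t 17.2 chest [-72.4  -0.8 154.1] F chest [ 0.6 -0.5 -0.2] joints [-0.47  0.16  1.74  0.07  1.08  1.16]
axes in chest (cols) [[-0.0, 0.17, 0.99], [-1.0, -0.0, -0.0], [-0.0, -0.99, 0.17]] w 0.0
```

Call:
apply_moves(
  deltas=[
    [0, 2, 0, 0, 0, 0],
    [0, 2, 0, 0, 0, 0],
    [0, 1, 0, 0, 0, 0],
    [0, 1, 0, 0, 0, 0],
    [0, 0, 0, 0, 0, 0],
    [0, 0, 0, 0, 0, 0],
    [0, 0, 0, 0, 0, 0],
    [0, 0, 0, 0, 0, 0],
  ],
)

```text
time: 17.87
eef_pos: [585.6, -141.7, 151.4]
orientation: [[-0.092, 0.168, 0.982], [-0.996, -0.016, -0.091], [0.001, -0.986, 0.169]]
ft_force: [-14.3, 4.1, 23.1]
width: -0.0
```

```bash
python3 go.py
```

```text
t 17.87 chest [-71.6  -1.  151.4] F chest [-14.7   2.9  23.1] joints [-0.47  0.17  1.74  0.07  1.08  1.16]
axes in chest (cols) [[-0.0, 0.17, 0.99], [-1.0, -0.0, -0.0], [0.0, -0.99, 0.17]] w -0.0
```

A firm stop (23 N) at the expected lid height. Retreating upward and back, clear of the view.

Call:
apply_moves(
  deltas=[
    [0, -6, 0, 0, 0, 0],
    [0, -15, 0, 0, 0, 0],
    [0, -30, 0, 0, 0, 0],
    [0, -40, 0, 0, 0, 0],
    [0, -40, -10, 0, 0, 0],
    [0, -10, -35, 0, 0, 0],
    [0, 0, -40, 0, 0, 0],
    [0, 0, -40, 0, 0, 0],
  ],
)

```text
time: 18.53
eef_pos: [439.0, -128.0, 267.1]
orientation: [[-0.092, 0.17, 0.981], [-0.996, -0.017, -0.09], [0.002, -0.985, 0.171]]
ft_force: [-0.1, -0.6, 0.2]
width: 0.1
```

Call:
apply_moves(
  deltas=[
    [25, 0, -30, 0, 0, 0],
    [35, 0, -20, 0, 0, 0],
    [40, 0, 0, 0, 0, 0],
    [40, 0, 0, 0, 0, 0],
    [40, 0, 0, 0, 0, 0],
    [40, 0, 0, 0, 0, 0],
    [40, 0, 0, 0, 0, 0],
    [0, 0, 0, 0, 0, 0],
  ],
)

```text
time: 19.2
eef_pos: [364.7, -388.6, 256.8]
orientation: [[-0.098, 0.167, 0.981], [-0.995, -0.018, -0.096], [0.002, -0.986, 0.168]]
ft_force: [-0.5, 0.5, -0.5]
width: -0.1
```

```bash
python3 - <<'E'
from fit import *
import cv2
v=[657,-147,-.088]; o=[]
sp={"side":(100,290,225,415),"top":(150,340,270,530)}
for n,(a,b,c,d) in sp.items():
    im=env.snapshot(n); cv2.imwrite(f"pics/{n}6.png",im[...,::-1]); im=cv2.resize(im[a:b,c:d,::-1],(399,399),interpolation=cv2.INTER_CUBIC)
    for P in(lid(0,182),lid(0,-182),[-122,177,105],[-122,-177,105]):
        u=proj(n,world(v,P)); cv2.drawMarker(im,(int((u[0]-c)*2.1),int((u[1]-a)*2.1)),(0,0,255),cv2.MARKER_CROSS,9,1)
    o.append(im)
cv2.imwrite("pics/end.png",np.hstack(o))
z=cv2.imread("pics/top0.png")
for t in("mallet","head_small","head_large","chisel_flat","chisel_point","brush","pencil"):
    print(t,[(np.round(q["box"],1).tolist(),round(q["confidence"],2)) for q in env.recognise("top",t)[:1]])
print(env.observe()["time"],env.observe()["ft_force"].round(1))
E
```

```text
mallet [([453.0, 190.5, 499.8, 229.3], 0.62)]
head_small [([273.8, 188.2, 294.9, 213.2], 0.84)]
head_large [([122.1, 273.0, 166.7, 310.0], 0.75)]
chisel_flat [([304.5, 276.2, 378.1, 285.1], 0.84)]
chisel_point [([335.2, 300.0, 392.8, 310.2], 0.53)]
brush [([410.2, 290.0, 476.0, 312.9], 0.63)]
pencil [([378.4, 249.1, 444.9, 260.3], 0.58)]
19.65 [-0.1  0.   0.3]
```

View pics/end.png

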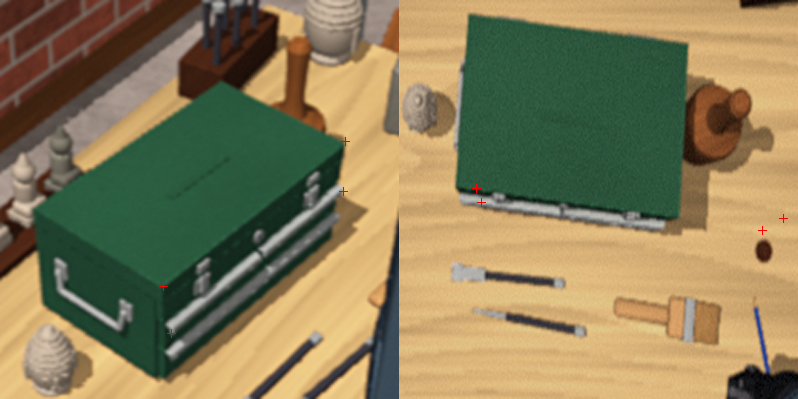

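The lid lies flat and both lips are in line with each other and with the bottom drawer's lip (side crop, (165, 330)-(340, 190)). No loose thing appears to have moved. But the low tip offset means my pushes may have ended high on the lips, near the rail. There is time, so I'll push each front again at lip height with a flatter tool to make sure.

Call:
apply_moves(
  deltas=[
    [-30, 0, 0, 6.7, 0, 0],
    [-30, 0, 0, 6.7, 0, 0],
    [-30, 0, 0, 6.7, 0, 0],
    [-30, 0, 0, 6.7, 0, 0],
    [-30, 0, 0, 6.7, 0, 0],
    [-15, 0, 0, 6.5, 0, 0],
    [0, 0, 0, 0, 0, 0],
    [0, 0, 0, 0, 0, 0],
  ],
)

```text
time: 20.32
eef_pos: [380.6, -218.4, 256.4]
orientation: [[-0.098, 0.758, 0.644], [-0.995, -0.075, -0.062], [0.001, -0.647, 0.762]]
ft_force: [-0.4, -0.1, 0.6]
width: 0.2
```

```bash
python3 go.py -190 -89.5 150 -160 -89.5 85 -115 -89.5 85 50
```

```text
t 20.32 chest [-269.1  -95.4  256.4] F chest [-0.4 -0.1  0.6] joints [-1.58 -0.79  2.47  0.87  1.43 -0.02]
axes in chest (cols) [[-0.01, 0.76, 0.65], [-1.0, -0.01, -0.01], [0.0, -0.65, 0.76]] w 0.2
target [-190.0, -89.5, 150.0] tool shift [ -6.8 129.1 -29.9]
target [-160.0, -89.5, 85.0] tool shift [ -0.4  64.9 -30.1]
target [-115.0, -89.5, 85.0] tool shift [-0.4 34.3 29.1]
turn [ 0.4 -0.3  0.5]
```

Call:
apply_moves(
  deltas=[
    [0, 16, -4, 0, 0, 0],
    [0, 16, -4, 0, 0, 0],
    [0, 16, -4, 0, 0, 0],
    [0, 16, -4, 0, 0, 0],
    [0, 16, -4, 0, 0, 0],
    [0, 16, -4, 0, 0, 0],
    [-3, 16, -3, 0, 0, 0],
    [-3, 16, -3, 0, 0, 0],
  ],
)

```text
time: 20.98
eef_pos: [462.2, -220.6, 152.7]
orientation: [[-0.09, 0.759, 0.645], [-0.996, -0.07, -0.056], [0.003, -0.648, 0.762]]
ft_force: [-0.5, -0.2, 0.0]
width: -0.2
```

Call:
apply_moves(
  deltas=[
    [0, 11, -5, 0, 0, 0],
    [0, 11, -5, 0, 0, 0],
    [0, 11, -5, 0, 0, 0],
    [0, 11, -5, 0, 0, 0],
    [0, 11, -5, 0, 0, 0],
    [0, 10, -5, 0, 0, 0],
    [0, 0, 0, 0, 0, 0],
    [0, 0, 0, 0, 0, 0],
  ],
)

```text
time: 21.65
eef_pos: [491.6, -222.1, 87.0]
orientation: [[-0.089, 0.759, 0.645], [-0.996, -0.068, -0.058], [-0.0, -0.648, 0.762]]
ft_force: [-0.1, -0.2, -0.6]
width: 0.1
```

```bash
python3 go.py -115 -89.5 85 50
```

```text
t 21.65 chest [-158.2  -89.3   87. ] F chest [-0.1 -0.2 -0.6] joints [-1.12 -0.01  2.42  1.35  0.73 -0.53]
axes in chest (cols) [[-0.0, 0.76, 0.65], [-1.0, -0.0, -0.0], [-0.0, -0.65, 0.76]] w 0.1
target [-115.0, -89.5, 85.0] tool shift [ 0.1 34.2 26.4]
turn [ 0.4 -0.1  0. ]
```

Call:
apply_moves(
  deltas=[
    [0, 6, 4.5, 0, 0, 0],
    [0, 6, 4.5, 0, 0, 0],
    [0, 6, 4.5, 0, 0, 0],
    [0, 6, 4.5, 0, 0, 0],
    [0, 5, 4, 0, 0, 0],
    [0, 4, 3.4, 0, 0, 0],
    [0, 0, 0, 0, 0, 0],
    [0, 0, 0, 0, 0, 0],
  ],
)

```text
time: 22.32
eef_pos: [531.7, -225.7, 85.2]
orientation: [[-0.092, 0.759, 0.644], [-0.996, -0.07, -0.06], [-0.0, -0.647, 0.763]]
ft_force: [0.5, 0.8, -0.9]
width: -0.5
```

Call:
apply_moves(
  deltas=[
    [0, 1.5, 1.3, 0, 0, 0],
    [0, 1.5, 1.3, 0, 0, 0],
    [0, 1.5, 1.3, 0, 0, 0],
    [0, 1.5, 1.3, 0, 0, 0],
    [0, 0, 0, 0, 0, 0],
    [0, 0, 0, 0, 0, 0],
    [0, 0, 0, 0, 0, 0],
    [0, 0, 0, 0, 0, 0],
  ],
)

```text
time: 22.98
eef_pos: [539.3, -226.7, 85.2]
orientation: [[-0.093, 0.759, 0.644], [-0.996, -0.071, -0.06], [-0.0, -0.647, 0.763]]
ft_force: [0.5, 0.7, -1.1]
width: -0.2
```

```bash
python3 go.py
```

```text
t 22.98 chest [-110.2  -89.7   85.2] F chest [ 0.4  0.7 -1.1] joints [-0.99  0.09  2.32  1.44  0.64 -0.51]
axes in chest (cols) [[-0.0, 0.76, 0.65], [-1.0, -0.0, -0.0], [-0.0, -0.65, 0.76]] w -0.2
```

Call:
apply_moves(
  deltas=[
    [0, 1.5, 1.3, 0, 0, 0],
    [0, 1.5, 1.3, 0, 0, 0],
    [0, 1.5, 1.3, 0, 0, 0],
    [0, 0, 0, 0, 0, 0],
    [0, 0, 0, 0, 0, 0],
    [0, 0, 0, 0, 0, 0],
    [0, 0, 0, 0, 0, 0],
    [0, 0, 0, 0, 0, 0],
  ],
)

```text
time: 23.65
eef_pos: [545.3, -227.2, 85.3]
orientation: [[-0.093, 0.759, 0.644], [-0.996, -0.071, -0.06], [-0.0, -0.647, 0.763]]
ft_force: [0.1, -0.5, 0.1]
width: -0.2
```

```bash
python3 go.py
```

```text
t 23.65 chest [-104.3  -89.7   85.3] F chest [ 0.2 -0.4  0.1] joints [-0.97  0.1   2.31  1.44  0.63 -0.51]
axes in chest (cols) [[-0.0, 0.76, 0.65], [-1.0, -0.0, -0.0], [-0.0, -0.65, 0.76]] w -0.2
```

Call:
apply_moves(
  deltas=[
    [0, 1.5, 1.3, 0, 0, 0],
    [0, 1.5, 1.3, 0, 0, 0],
    [0, 0.8, 0.7, 0, 0, 0],
    [0, 0, 0, 0, 0, 0],
    [0, 0, 0, 0, 0, 0],
    [0, 0, 0, 0, 0, 0],
    [0, 0, 0, 0, 0, 0],
    [0, 0, 0, 0, 0, 0],
  ],
)

```text
time: 24.32
eef_pos: [547.4, -227.4, 84.4]
orientation: [[-0.095, 0.757, 0.646], [-0.995, -0.073, -0.062], [0.0, -0.649, 0.761]]
ft_force: [-65.0, 8.4, 41.5]
width: -0.1
```

```bash
python3 go.py
```

```text
t 24.32 chest [-102.2  -89.7   84.4] F chest [-65.5   2.7  41.5] joints [-0.96  0.1   2.3   1.45  0.63 -0.5 ]
axes in chest (cols) [[-0.01, 0.76, 0.65], [-1.0, -0.01, -0.0], [0.0, -0.65, 0.76]] w -0.1
```

Firm at 65 N with the tip on the lip, at the predicted depth. Doing the same for the left drawer.

Call:
apply_moves(
  deltas=[
    [0, -3, -2.6, 0, 0, 0],
    [0, -8, -6.5, 0, 0, 0],
    [0, -8, -6.5, 0, 0, 0],
    [-15, 0, 0, 0, 0, 0],
    [-35, 0, 0, 0, 0, 0],
    [-40, 0, 0, 0, 0, 0],
    [-40, 0, 0, 0, 0, 0],
    [-35, 0, 0, 0, 0, 0],
  ],
)

```text
time: 24.98
eef_pos: [540.3, -59.6, 85.7]
orientation: [[-0.094, 0.759, 0.644], [-0.996, -0.071, -0.061], [-0.0, -0.647, 0.762]]
ft_force: [1.2, 0.1, 0.2]
width: -0.2
```

Call:
apply_moves(
  deltas=[
    [-14, 0, 0, 0, 0, 0],
    [0, 3, 2.6, 0, 0, 0],
    [0, 3, 2.6, 0, 0, 0],
    [0, 3, 2.6, 0, 0, 0],
    [0, 3, 2.6, 0, 0, 0],
    [0, 1.5, 1.3, 0, 0, 0],
    [0, 0, 0, 0, 0, 0],
    [0, 0, 0, 0, 0, 0],
  ],
)

```text
time: 25.65
eef_pos: [560.3, -49.8, 85.8]
orientation: [[-0.094, 0.759, 0.644], [-0.996, -0.072, -0.061], [-0.0, -0.647, 0.762]]
ft_force: [-0.6, -1.5, -0.7]
width: -0.2
```

```bash
python3 go.py -102 89.5 85 50
```

```text
t 25.65 chest [-104.9   88.3   85.8] F chest [-0.5 -1.5 -0.7] joints [-0.49 -0.02  2.43  1.87  0.31 -0.58]
axes in chest (cols) [[-0.01, 0.76, 0.65], [-1.0, -0.0, -0.0], [-0.0, -0.65, 0.76]] w -0.2
target [-102.0, 89.5, 85.0] tool shift [-1.2  2.7  1.2]
turn [ 0.3 -0.2  0.3]
```

Call:
apply_moves(
  deltas=[
    [0, 1.5, 1.3, 0, 0, 0],
    [0, 1.5, 1.3, 0, 0, 0],
    [0, 0.7, 0.6, 0, 0, 0],
    [0, 0, 0, 0, 0, 0],
    [0, 0, 0, 0, 0, 0],
    [0, 0, 0, 0, 0, 0],
    [0, 0, 0, 0, 0, 0],
    [0, 0, 0, 0, 0, 0],
  ],
)

```text
time: 26.32
eef_pos: [563.2, -49.5, 85.1]
orientation: [[-0.095, 0.758, 0.646], [-0.995, -0.073, -0.061], [0.0, -0.648, 0.761]]
ft_force: [-28.5, -0.5, 21.4]
width: 0.1
```

```bash
python3 go.py
```

```text
t 26.32 chest [-102.    88.9   85.1] F chest [-28.3  -3.   21.4] joints [-0.48 -0.01  2.42  1.88  0.31 -0.58]
axes in chest (cols) [[-0.01, 0.76, 0.65], [-1.0, -0.01, -0.0], [0.0, -0.65, 0.76]] w 0.1
```

Firm at the same depth. I'll back away, check the loose things and hand in.

Call:
apply_moves(
  deltas=[
    [0, -3, -2.6, 0, 0, 0],
    [0, -12, -10, 0, 0, 0],
    [0, -15, -12, 0, 0, 0],
    [0, -20, 10, 0, 0, 0],
    [0, -25, 25, 0, 0, 0],
    [0, -25, 25, 0, 0, 0],
    [0, 0, 0, 0, 0, 0],
    [0, 0, 0, 0, 0, 0],
  ],
)

```text
time: 26.98
eef_pos: [523.0, -41.1, 137.6]
orientation: [[-0.079, 0.77, 0.634], [-0.997, -0.057, -0.056], [-0.007, -0.636, 0.772]]
ft_force: [-0.3, -0.2, 0.3]
width: -0.2
```

```bash
python3 - <<'E'
from cell import env
import cv2,numpy as np
im=env.snapshot("side")[...,::-1]; cv2.imwrite("pics/side7.png",im)
t=env.snapshot("top")[...,::-1]; a=cv2.resize(im[100:290,225:415],(399,399),interpolation=cv2.INTER_CUBIC); b=cv2.resize(t[150:340,300:490],(399,399),interpolation=cv2.INTER_CUBIC)
cv2.imwrite("pics/end2.png",np.hstack([a,b]))
s0=cv2.imread("pics/top0.png"); t6=cv2.imread("pics/top6.png")
# registration of loose things start -> end(top6)
for n,(l,u,r,d) in dict(mallet=(480,188,503,232),head_s=(268,190,298,217),head_l=(120,270,170,312),cf=(300,272,382,290),cp=(315,294,396,312),brush=(407,287,484,316),pencil=(498,290,512,320)).items():
    m=cv2.matchTemplate(t6[u-10:d+10,l-10:r+10],s0[u:d,l:r],cv2.TM_CCOEFF_NORMED); _,v,_,p=cv2.minMaxLoc(m); print(n,p[0]-10,p[1]-10,round(v,2))
o=env.observe();print(o["time"],o["eef_pos"].round(),o["ft_force"].round(1))
E
```

```text
mallet 0 0 0.94
head_s 0 0 0.99
head_l 0 0 1.0
cf 0 0 1.0
cp 0 0 1.0
brush 0 0 0.99
pencil 0 0 1.0
27.0833 [522. -40. 135.] [ 0.1  0.5 -0.1]
```

View pics/end2.png

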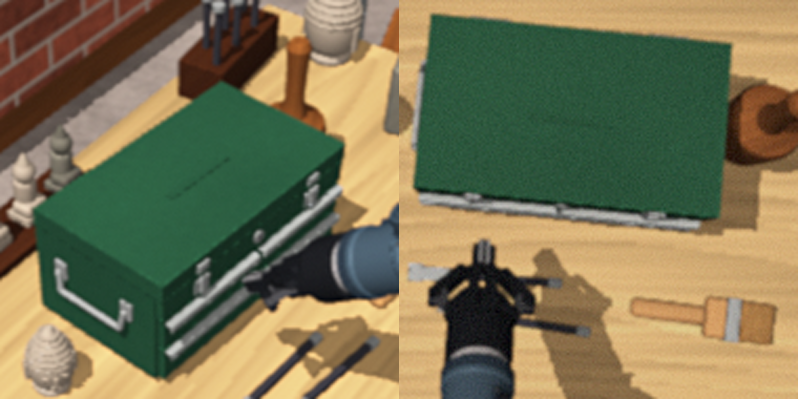

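The picture shows the lid flat, both drawers flush and the gripper clear of everything.

```bash
python3 -c "
from cell import env; print(env.job_done())"
```

```text
the job is handed in; nothing more can be done
None
```

I pushed both small drawers home and pressed the lid flat with the shut fingertips, then handed the job in at about 27 s of the 58 s allowed. The hand-in gives no verdict.

- **Drawers:** each was pushed until it met a firm stop, then checked with a second push at lip height. The two stopped within 0.3 mm of each other, at 65 N (right) and 28 N (left). In the last pictures their lips are in line with the shut bottom drawer's lip.
- **Lid:** it was followed down its arc at about 0.4 rad/s and pressed with 23 N until it stopped at the expected shut height. It looks flat in both views.
- **Loose things:** matching the top picture from before the second pushes against the first showed no shift, to the pixel (about 3 mm), for any of the seven. The last picture, taken after those pushes, shows nothing out of place, but I did not match it. The gripper was clear of everything with about zero force.

Some checks disagreed or were weak:
- **Fingertip position:** the visible fingertips sat about 30 mm short of the reported TCP along the fingers, so the first drawer pushes ended higher on the lips than planned. That is why I pushed both again.
- **Final marker overlay:** the top-view markers were useless because I drew them at the wrong scale.
- **Pencil:** the network reported the pencil in the wrong place at the end, but the picture match showed it unmoved.

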